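# Set out a water-heater repair kit on the shop counter

## Robot

A 6-joint arm with a two-finger parallel gripper is mounted at the origin on the work surface. World frame = base frame: x ahead of the robot, y to its left, z up, the work surface at z = 0. Lengths are in m, angles in rad, forces in N, time in s.
With the tool pointing down it reaches from about 0.375 to 0.975 m from the base axis. Payload 3.8 kg.
Tool frame: the origin (TCP) lies at the very end of the fingers, on their centre line; the grasp point (between the pads) lies 19 mm behind it (arm.pinch_z is the x of the grasp point in the tool frame, in m); x points along the fingers, z is the direction in which the jaws open and shut, and the axes are right-handed (so a half turn about x gives the same grasp; the last joint's range is limited). The gripper opens to 85 mm and grips with 20 to 120 N. Pads are 22 mm wide; open, the fingers measure 114 mm over their backs; the gripper's body (76 mm by 85 mm) begins 54 mm behind the grasp point. The pads swing forward as they close: fully open they stand 13 mm farther back than shut.
Start: joints at [-1.202, 0.264, 1.604, -0, 1.274, -0.037], TCP at [0.266, -0.62, 0.231] pointing down, gripper open.
Joint ranges: [-2.63, 2.63], [-0.94, 2.18], [0.31, 2.57], [-1.31, 4.45], [0, 2.66], [-2.55, 2.55]. Speed limits (rad/s): [2.57, 2.57, 3.14, 3.14, 3.14, 3.14].

## Interface

Orientations are given as a rotation vector (axis times angle).
In Python, from bench import arm, kinematics, imaging, finder gives the robot as it stands. The module is installed in compiled form; this text tells all that it offers. Calls block until the motion is done:
- arm.move_pose(position, orientation): joint-space move of the TCP to a pose.
- arm.move_straight(position, v=0.15, rotation=None): straight line of the TCP; rotation=None keeps the orientation; v is the mean speed in m/s.
- arm.movej(angles): joint-space move.
- arm.release() and arm.clamp(grip_force=None): open the fingers fully, or close them until they stop; grip_force is the grip in N (None keeps the last).
- arm.hold(seconds).
- kinematics.ik(position, orientation): joint angles nearest the present ones, or None.
- imaging.get_image(name): name is "side" or "top"; returns the picture (420x560x3 uint8, red, green, blue); there is no depth.
- imaging.get_calibration(name): a dict with "fx", "fy", "cx", "cy" (pixels), "cam_to_world" (4x4, takes a point from camera to world coordinates). Camera axes: x right, y up, looking along -z (the intrinsics and any distortion apply to the point x, -y, -z); pixel columns grow to the right and rows downward; lengths in m; the calibration is good to about 2 mm. A picture is of the moment at which its call begins. get_calibration takes no time and is no camera call.
A pose or a line that the arm cannot do raises arm.IKError and nothing moves.
- arm.finish_job(): hands the job in, once; it reports no verdict.
Trained networks look in the newest picture that a camera, given by its name, has taken for a name from the list of things; names that differ only in an ending like _2 or _b are one class to them, and where a whole thing is asked for, a point or a joint stands for the part that bears it (a point fixed in the world has none). Each returns a list of dicts, best first, with "score" (0 to 1); they miss things now and then, are a little off and sometimes report something else, mostly with a low value. They report only what shows in the picture. A call takes as long as a camera call. They do not tell look-alikes from the thing itself.
- finder.spot_in(camera, name): "box" ([left, top, right, bottom] as shares, 0 to 1, of the picture: columns of its width, rows of its height, round what is visible of it).
- finder.mark_of(camera, name): "point" ([column, row] as shares, 0 to 1, of the picture: columns of its width, rows of its height: a listed point, or the origin of a listed thing).
Readings, each from a call of its own:
- arm.current_t(): time.
- arm.current_joints(): joint angles.
- arm.current_qvel(): joint speeds.
- arm.current_effort(): joint torques, N m.
- arm.current_eef_pos(): TCP position.
- arm.current_tcp_rot(): TCP orientation.
- arm.current_wrist_force(): force on the tool from outside, world axes, zero at the start.
- arm.current_moment(): the same for the moment, N m.
- arm.current_width(): opening from 0.0 (shut) to 1.0 (fully open).
Only numpy, scipy, OpenCV 4.12 (cv2) and the standard library are available. Lean on these libraries where they do the work, as an engineer would, in place of code of your own. Each camera call takes 0.05 s, during which the arm holds its last target.

## Task

Set out the water-heater repair kit on the green mat: lay the wider of the two rubber gaskets flat and centred on the round steel flange plate and the brass nut flat and centred on top of that gasket, and lay the U-shaped heating element midway between the flange plate and the white cover, across the row, with its loop pointing away from the robot. Directly behind the element, beyond the end of its loop and about 35 mm clear of it, lay the rod thermostat with its black head in line with the element's middle and its copper tube parallel to the row, pointing to the flange plate's side. Leave the narrow gasket, the tin and the carton where they are.

Things in the scene. Friction and masses are not known exactly. Their poses are not given: they have to be found in the camera images.
- mat: Green work mat fixed to the counter, 360 mm long (its y), 225 mm deep (its x), 2 mm thick. Origin: on its underside at the midpoint between flange plate and cover (mat reaches 90 mm to -x and 135 mm to +x of it). Its x axis points away from the robot, across the row ('behind' = its +x); its y axis runs along the row through the flange plate and the cover.
- plate: Round steel flange plate with six dark bolt holes and a dark centre hole (drawn only, flat top), 100 mm diameter, 8 mm thick, fixed on the mat. Origin: centre of its underside; its top is 8 mm above that (10 mm above the counter). It stands 130 mm from the mat's origin, at the mat's +y or -y end; the cover is at the other end.
- cover: White plastic terminal cover, a square box 80 x 80 mm, 28 mm high, with a short grey cable gland on its far side, fixed on the mat 130 mm from the mat's origin on the side opposite the plate. Origin: centre of its underside.
- gasket: The wider black rubber gasket: loose flat stiff ring, outer diameter 60 mm, hole 30 mm, 10 mm thick, about 30 g. Origin: centre of its underside, z up. To be centred on the flange plate.
- nut: Loose brass hexagon nut, 46 mm across flats, 53 mm across corners, 16 mm high, hole 26 mm, about 120 g. Origin: centre of its underside, z up; two of its flats face its +y and -y (further flats every 60 degrees). To be centred on the gasket.
- element: Loose steel U-shaped heating element lying flat, 110 mm long (its x), about 200 g. Two parallel tubes of 10 mm diameter, 46 mm wide over both (its y), 10 mm high, closed by the round loop end at x = +55 mm; at x = -37 mm a steel cross block 12 x 58 x 16 mm high, with two brass studs behind it to x = -55 mm. Origin: on the underside, at the middle of its length and width; +x points to the loop end. It can be gripped across both tubes at x from -25 to +25 mm.
- thermostat: Loose rod thermostat lying flat: black head 44 (x) x 36 (y) x 30 mm high with a 6 mm white knob on its -x end, and a copper tube of 8 mm diameter sticking out 60 mm from the head's +x face, 15 mm above the underside; about 120 g. Origin: centre of the head's underside; +x points along the tube.
- small_gasket: The narrower black rubber gasket, outer diameter 40 mm, hole 20 mm, 10 mm thick, loose; not part of the kit, to be left alone. Origin: centre of its underside.
- tin: Closed round metal tin, 57 mm diameter, 32 mm high, loose, standing on a far corner of the mat; to be left alone. Origin: centre of its underside.
- carton: Small cardboard carton, 56 x 56 x 45 mm high, loose, standing on the other far corner of the mat; to be left alone. Origin: centre of its underside.
Not all that is in view belongs to the job. Of the things shaped like the nut, the brass one is meant.

How it is judged:
By the outcome, as a careful person would: the job done as asked, in the order asked, and still so for the second after the job is handed in, with the robot touching nothing.
It also fails if it takes over 102 s, if anything falls off the work surface, if the arm or the gripper's body presses on something with over 40 N, if the wrist force passes 120 N, or if a joint passes its speed limit or range.

## Working session

There is one attempt and no reset: what is moved stays moved. The work goes in short steps, each a Python script; the robot and the scene stay as the last script left them, time stands still between calls to the robot, and variables do not carry over. Pictures are saved under pics/ and viewed, and the job is handed in when it is done.

```bash
ls; mkdir -p pics
python3 - <<'E'
from bench import arm, kinematics, imaging, finder
import cv2
for n in ("top","side"):
    im=imaging.get_image(n); cv2.imwrite(f"pics/{n}0.png",im[:,:,::-1])
    c=imaging.get_calibration(n); print(n,c)
    for k in ["mat","plate","cover","gasket","nut","element","thermostat","small_gasket","tin","carton"]:
        print(k,[( [round(float(v)*s,1) for v,s in zip(d["point"],(560,420))],round(d["score"],2)) for d in finder.mark_of(n,k)][:5])
print(arm.current_t(),arm.current_tcp_rot(),arm.pinch_z)
E
```

```text
pics
top {'fx': 506.7532015843562, 'fy': 506.7532015843562, 'cx': 272.1120722695372, 'cy': 209.9200717811081, 'cam_to_world': array([[ 0.02584395,  0.9812779 , -0.19085537,  0.18359362],
       [-0.99958721,  0.02776338,  0.00738942, -0.03613059],
       [ 0.01254987,  0.19058561,  0.98159035,  1.46131874],
       [ 0.        ,  0.        ,  0.        ,  1.        ]])}
mat [([214.2, 206.1], 0.77)]
plate [([253.2, 198.4], 0.61)]
cover [([169.2, 211.5], 0.98)]
gasket [([396.8, 193.6], 0.63)]
nut [([315.7, 196.4], 0.74), ([349.7, 280.3], 0.7), ([320.0, 229.1], 0.62), ([320.8, 253.3], 0.43)]
element [([362.8, 225.3], 0.74), ([398.5, 191.7], 0.67), ([170.8, 212.8], 0.49)]
thermostat [([360.6, 163.5], 0.73), ([167.7, 213.9], 0.68)]
small_gasket [([316.7, 158.9], 0.54)]
tin [([253.4, 166.6], 0.79), ([317.6, 224.7], 0.39)]
carton [([159.1, 185.1], 0.81)]
side {'fx': 394.95758092025693, 'fy': 394.95758092025693, 'cx': 280.20860439309945, 'cy': 208.51352534605576, 'cam_to_world': array([[ 0.99960796,  0.02744192, -0.00555588,  0.43198522],
       [-0.02234639,  0.66238958, -0.74882621, -0.78332786],
       [-0.01686907,  0.74865679,  0.66274312,  0.71586794],
       [ 0.        ,  0.        ,  0.        ,  1.        ]])}
mat [([292.2, 185.7], 0.96)]
plate []
cover [([281.7, 162.2], 0.62)]
gasket [([335.5, 364.7], 0.97), ([279.6, 312.2], 0.63)]
nut [([203.4, 304.9], 0.96), ([278.5, 268.4], 0.88), ([241.4, 272.9], 0.74), ([312.7, 262.0], 0.65)]
element [([281.2, 312.9], 0.97)]
thermostat [([366.2, 314.1], 0.61)]
small_gasket [([363.0, 267.7], 0.53), ([303.4, 210.0], 0.36)]
tin [([338.6, 211.1], 0.58)]
carton [([308.8, 154.4], 0.98)]
1.1 [ 0.9053095   1.37427508 -0.90532173] -0.0187
```

Run:
```python
import cv2
a=cv2.imread("pics/top0.png")[120:320,120:460]; cv2.imwrite("pics/topc.png",cv2.resize(a,(800,470),interpolation=cv2.INTER_CUBIC))
a=cv2.imread("pics/side0.png"); cv2.imwrite("pics/sidec.png",cv2.resize(a,(800,600),interpolation=cv2.INTER_CUBIC))
```

```text
(no output)
```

View pics/topc.png

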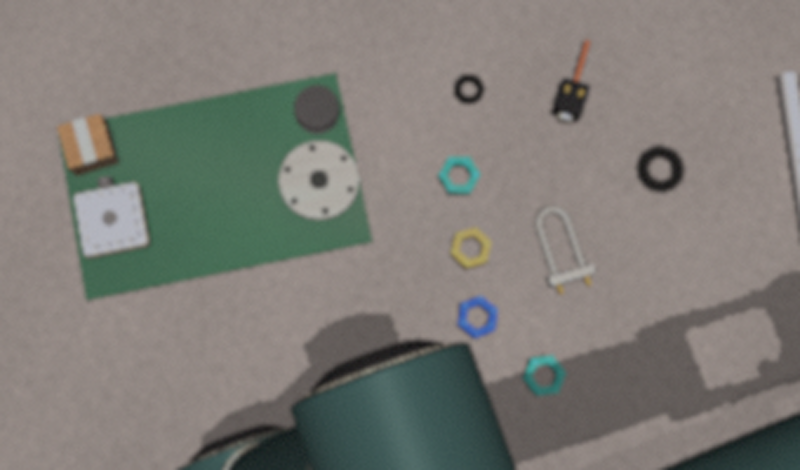

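View pics/sidec.png

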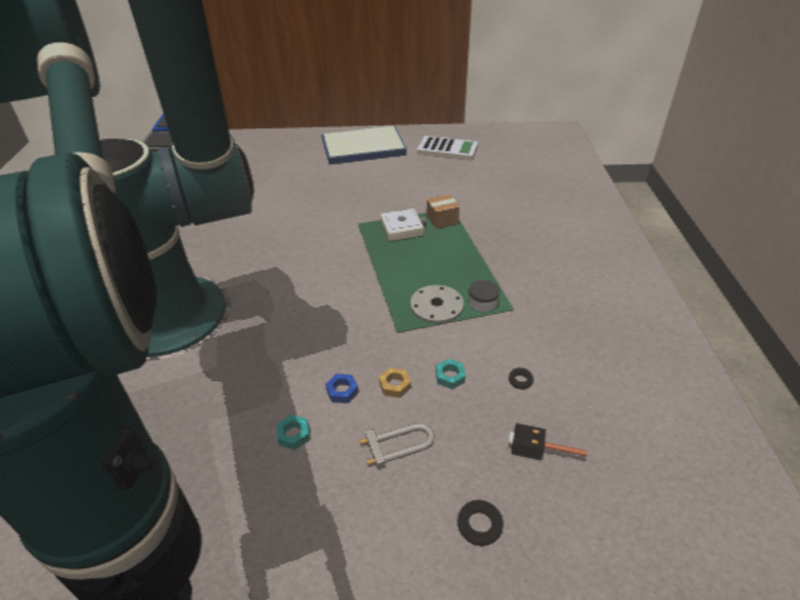

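Candidates for the brass nut, in top-picture pixels: teal (315,194), yellow (320,225), blue (323,254), teal (351,279). The yellow one is the brass nut. For the wide gasket, the choice is between the large ring at (400,192) and the small ring at (319,158), so I take (400,192). I'll check these in a close crop.

```bash
cat > h.py <<'E'
import numpy as np, cv2
from bench import arm, kinematics, imaging, finder
CAL={n:imaging.get_calibration(n) for n in ("top","side")}
def proj(n,P):
    c=CAL[n]; T=np.linalg.inv(c["cam_to_world"]); P=np.atleast_2d(P)
    q=P@T[:3,:3].T+T[:3,3]; x,y,z=q[:,0],-q[:,1],-q[:,2]
    return np.c_[c["fx"]*x/z+c["cx"],c["fy"]*y/z+c["cy"]]
def unproj(n,uv,z):
    c=CAL[n]; uv=np.atleast_2d(np.asarray(uv,float)); d=np.c_[(uv[:,0]-c["cx"])/c["fx"],-(uv[:,1]-c["cy"])/c["fy"],-np.ones(len(uv))]
    d=d@c["cam_to_world"][:3,:3].T; o=c["cam_to_world"][:3,3]
    t=(z-o[2])/d[:,2]; return o+d*t[:,None]
E
python3 - <<'E'
from h import *
a=cv2.imread("pics/top0.png")
b=cv2.resize(a[205:245,300:390],(800,356),interpolation=cv2.INTER_CUBIC); cv2.imwrite("pics/cropnut.png",b)
for n in ("top","side"):
    im=cv2.imread(f"pics/{n}0.png").astype(int); B,G,R=im[...,0],im[...,1],im[...,2]
    m=((G>R+20)&(G>B+10)).astype(np.uint8)
    k,l,s,c=cv2.connectedComponentsWithStats(m)
    for i in range(1,k):
        if s[i,4]>60: print(n,s[i],c[i])
    i=1+np.argmax([s[j,4] if c[j][0]>150 and s[j,0]>120 else 0 for j in range(1,k)])
    mm=(l==i).astype(np.uint8); cs=max(cv2.findContours(mm,0,1)[0],key=cv2.contourArea)
    print(cv2.approxPolyDP(cv2.convexHull(cs),6,True)[:,0])
    y=((R>B+45)&(G>B+25)&(abs(R-G)<90)).astype(np.uint8)
    k,l,s,c=cv2.connectedComponentsWithStats(y)
    for i in range(1,k):
        if s[i,4]>10: print("yel",n,s[i],c[i])
    d=((R<60)&(G<60)&(B<60)).astype(np.uint8)
    k,l,s,c=cv2.connectedComponentsWithStats(d)
    for i in range(1,k):
        if s[i,4]>10: print("dark",n,s[i],c[i])
E
```

```text
top [ 39 144  22  13 157] [ 49.66878981 149.75796178]
top [ 148  152  129   95 6189] [211.03748586 199.92373566]
[[262 152]
 [276 222]
 [157 246]
 [148 193]
 [167 170]]
yel top [158 169  10  19 110] [162.14545455 177.9       ]
yel top [145 173  10  18 102] [149.19607843 181.70588235]
yel top [558 172   2  13  17] [558.76470588 177.05882353]
yel top [312 217  17  17 155] [319.73548387 224.99354839]
yel top [ 502  337   58   75 3613] [532.69305286 375.14835317]
yel top [484 361  19  50 217] [489.73732719 388.92165899]
dark top [314 153  11  10  45] [318.8        157.33333333]
dark top [355 154  13  17 108] [361.33333333 162.55555556]
dark top [534 161  26  19 241] [547.06639004 171.4439834 ]
dark top [392 183  18  18 147] [400.29931973 191.51020408]
dark top [542 248  18  10  37] [551.40540541 252.2972973 ]
dark top [ 385  261  154   74 1674] [457.59020311 301.43966547]
dark top [539 261  21  33 464] [551.72844828 276.85775862]
dark top [254 265  50  20 219] [276.96347032 272.88584475]
dark top [ 203  267  186  153 3343] [275.85641639 336.28357762]
dark top [520 278   8   5  22] [524.3
[... 975 characters left out ...]
313.42105263]
yel side [256 321   7   4  19] [259.15789474 322.52631579]
dark side [   0    0  100  120 3571] [34.11341361 43.12405489]
dark side [  90    0   71  113 5032] [128.99463434  52.22893482]
dark side [    0   104   177   294 27414] [ 69.88126505 257.68570803]
dark side [ 460  127  100  155 1838] [516.70674646 209.33460283]
dark side [330 207  16   4  18] [337.05555556 209.27777778]
dark side [303 209   6   4  22] [305.5        210.63636364]
dark side [357 259  15  13 114] [364.13157895 265.        ]
dark side [358 297  23  24 368] [369.00543478 309.5298913 ]
dark side [  40  340  101   80 2890] [106.5650519  396.00519031]
dark side [321 351  30  31 524] [335.76526718 365.87022901]
```

View pics/cropnut.png

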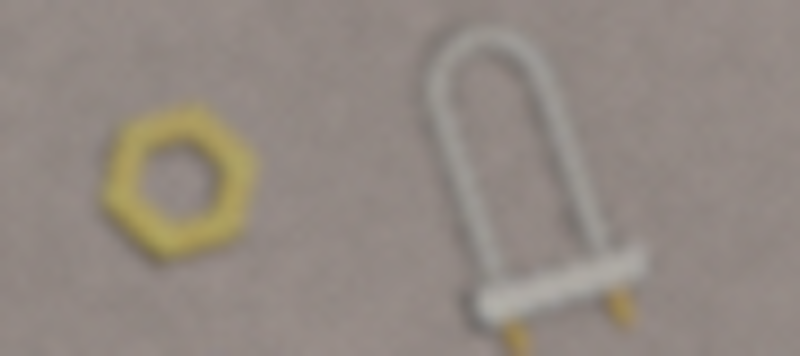

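```bash
cat > fit.py <<'E'
from h import *
from scipy.optimize import minimize
S=6
def circ(r,n=32,cx=0,cy=0):
    t=np.linspace(0,2*np.pi,n,endpoint=False); return np.c_[cx+r*np.cos(t),cy+r*np.sin(t)]
def rect(x0,x1,y0,y1): return np.array([[x0,y0],[x1,y0],[x1,y1],[x0,y1]])
def place(poly,z,p):
    c,s=np.cos(p[2]),np.sin(p[2]); return np.c_[p[0]+c*poly[:,0]-s*poly[:,1],p[1]+s*poly[:,0]+c*poly[:,1],np.full(len(poly),z)]
hexa=circ(.0531/2,6)  # corners at x => flats face +-y
rs=np.linspace(-np.pi/2,np.pi/2,25)
path=np.r_[[[x,-.018] for x in np.arange(-.031,.032,.003)],np.c_[.032+.018*np.cos(rs),.018*np.sin(rs)],[[x,.018] for x in np.arange(.032,-.032,-.003)]]
# model: list of (channel, [ops]) ; op=(sign,poly,z0,z1) prisms; 'hole' visible = intersection
def el(z): return [(1,rect(-.043,-.031,-.029,.029),z,z+.016),(1,rect(-.055,-.043,-.021,-.015),z+.002,z+.008),(1,rect(-.055,-.043,.015,.021),z+.002,z+.008)]+[('d',np.array([q]),z+.005,.005) for q in path]
MODELS={
 'gasket':lambda z:[('dark',[(1,circ(.03),z,z+.01),('h',circ(.015),z,z+.01)])],
 'small_gasket':lambda z:[('dark',[(1,circ(.02),z,z+.01),('h',circ(.01),z,z+.01)])],
 'nut':lambda z:[('yel',[(1,hexa,z,z+.016),('h',circ(.013),z,z+.016)])],
 'nutg':lambda z:[('yel',[(1,hexa,z,z+.016)])],
 'element':lambda z:[('bright',el(z))],
 'elementm':lambda z:[('red',el(z))],
 'thermostat':lambda z:[('dark',[(1,rect(-.022,.022,-.018,.018),z,z+.03)]),('yel2',[(1,rect(.022,.082,-.004,.004),z+.012,z+.018)])],
 'mat':lambda z:[('green',[(1,rect(-.09,.135,-.18,.18),.0,.002),(-1,circ(.05,cy=-.13),.002,.010),(-1,rect(-.04,.04,.09,.17),.002,.03)])],
 'plate':lambda z:[('red',[(1,circ(.05),.002,.010)])],
}
def chan(im,ch):
    im=im.astype(float); R,G,B=im[...,0],im[...,1],im[...,2]
    return {'dark':-np.minimum(im.mean(2),140),'yel':np.minimum(R,G)-B,'yel2':R-B,'bright':im.mean(2),'green':G-R,'red':R}[ch]
def render(cam,ops,p,win):
    x0,y0,x1,y1=win; m=np.zeros(((y1-y0)*S,(x1-x0)*S),np.uint8)
    tp=lambda P:np.round(((proj(cam,P)-[x0-.5,y0-.5])*S-.5)*16).astype(np.int32)
    for sg,poly,z0,z1 in ops:
        if sg=='d':
            P=place(poly,z0,p); uv=proj(cam,P)[0]; c=CAL[cam]
            d=np.linalg.norm(P[0]-c["cam_to_world"][:3,3]); r=c["fx"]*z1/d*S
            cv2.circle(m,tuple(int(v) for v in tp(P)[0]),int(r*16),1,-1,shift=4); continue
        a=tp(place(poly,z0,p)); b=tp(place(poly,z1,p))
        if sg=='h':
            ma=np.zeros_like(m); mb=np.zeros_like(m); cv2.fillPoly(ma,[a],1,shift=4); cv2.fillPoly(mb,[b],1,shift=4); m[(ma&mb)>0]=0
        else: cv2.fillConvexPoly(m,cv2.convexHull(np.r_[a,b]),1 if sg==1 else 0,shift=4)
    f=cv2.GaussianBlur(m.astype(np.float32),(0,0),S*.7)
    return cv2.resize(f,(x1-x0,y1-y0),interpolation=cv2.INTER_AREA)
def fit(ims,name,p0,z=0,pad=9,yawfree=True,excl=None,verbose=True,spread=(.006,.15),rect_r=.06):
    model=MODELS[name](z); out={}
    wins={}
    for cam in ims:
        P=[]
        for ch,ops in model:
            for o in ops: P.append(place(o[1],o[2],p0))
        uv=proj(cam,np.vstack(P)); a=np.floor(uv.min(0)-pad).astype(int); b=np.ceil(uv.max(0)+pad).astype(int)
        wins[cam]=(max(a[0],0),max(a[1],0),min(b[0],560),min(b[1],420))
    def score(p,cams):
        s=0
        for cam in cams:
            w=wins[cam]
            for ch,ops in model:
                f=render(cam,ops,p,w); g=chan(ims[cam],ch)[w[1]:w[3],w[0]:w[2]]
                if excl is not None:
                    k=excl[cam][w[1]:w[3],w[0]:w[2]]==0; f,g=f[k],g[k]
                f=f-f.mean(); g=g-g.mean(); s+=(f*g).sum()/np.sqrt((f*f).sum()*(g*g).sum()+1e-9)
        return s/len(cams)/len(model)
    for cams in [[c] for c in ims]+([list(ims)] if len(ims)>1 else []):
        best=None
        for dy in ((-spread[1],0,spread[1]) if yawfree else (0,)):
            q0=np.array([p0[0],p0[1],p0[2]+dy])
            sp=np.array([q0,q0+[spread[0],0,0],q0+[0,spread[0],0],q0+[0,0,spread[1]]])
            if not yawfree: sp=sp[:3,:2]
            F=(lambda p:-score(p,cams)) if yawfree else (lambda p:-score([p[0],p[1],p0[2]],cams))
            r=minimize(F,sp[0],method='Nelder-Mead',options=dict(initial_simplex=sp,xatol=1e-4,fatol=1e-5,maxiter=200))
            if best is None or r.fun<best.fun: best=r
        p=best.x if yawfree else np.r_[best.x,p0[2]]
        out['+'.join(cams)]=p
        if verbose: print(name,'+'.join(cams),np.round(p[:2]*1000,1),round(np.degrees(p[2]),1),'ncc',round(-best.fun,3))
    return out
E
cat > m0.py <<'E'
from fit import *
ims={n:cv2.imread(f"pics/{n}0.png")[:,:,::-1] for n in ("top","side")}
U=lambda u,v,z=.01:unproj("top",[u,v],z)[0][:2]
print('rough',U(214,206),U(253,198),U(169,211.5))
pl=U(255,196.5,.01);cv=U(167,212.5,.03); mid=(pl+cv)/2; d=cv-pl; yaw=np.arctan2(-d[0],d[1]); print(mid,np.degrees(yaw),np.linalg.norm(d))
ex={}
for cam,bs in (("top",[(238,150,268,178),(140,163,172,198)]),("side",[(325,192,356,222),(295,134,328,162)])):
    e=np.zeros((420,560),np.uint8)
    for b in bs: e[b[1]:b[3],b[0]:b[2]]=1
    ex[cam]=e
m=fit(ims,'mat',np.r_[mid,yaw],excl=ex)
for k,p in m.items(): print('plate@',place(np.array([[0,-.13]]),0,p)[0])
p=m['top+side']; fit(ims,'plate',np.r_[place(np.array([[0,-.13]]),0,p)[0][:2],0],yawfree=False,pad=3,excl=ex)
fit(ims,'gasket',np.r_[U(400.3,191.5),0],yawfree=False)
fit(ims,'nut',np.r_[U(319.7,225),.1],spread=(.006,.3))
a,b=U(355,210,.005),U(362.5,236,.01); e=a-b
c=(a+b)/2; fit(ims,'element',np.r_[c,np.arctan2(e[1],e[0])])
a,b=U(369,140,.02),U(361,163,.02); e=a-b
fit(ims,'thermostat',np.r_[b,np.arctan2(e[1],e[0])])
fit(ims,'small_gasket',np.r_[U(318.8,157.3),0],yawfree=False)
E
python3 m0.py
```

```text
rough [0.47263235 0.1227489 ] [0.49975863 0.0098369 ] [0.45261936 0.25261264]
[0.47512975 0.12914499] 13.18751248582746 0.25680769773805107
mat top [476.8 130.3] 13.3 ncc 0.986
mat side [475.4 129.3] 13.3 ncc 0.988
mat top+side [476. 130.] 13.2 ncc 0.986
plate@ [0.506644   0.00376229 0.        ]
plate@ [0.5053543 0.0027546 0.       ]
plate@ [0.50564022 0.00340428 0.        ]
plate top [506.8   3.1] 0.0 ncc 0.821
plate side [505.5   5.7] 0.0 ncc 0.737
plate top+side [506.2   4.3] 0.0 ncc 0.775
gasket top [ 533.  -424.1] 0.0 ncc 0.978
gasket side [ 531.6 -426.6] 0.0 ncc 0.987
gasket top+side [ 532.2 -425.8] 0.0 ncc 0.972
nut top [ 425.7 -186.7] -13.9 ncc 0.987
nut side [ 423.6 -185.9] -12.2 ncc 0.897
nut top+side [ 424.7 -186.3] -11.4 ncc 0.934
element top [ 431.  -301.3] 20.1 ncc 0.508
element side [ 428.8 -294.9] 14.7 ncc 0.311
element top+side [ 429.9 -297.6] 15.5 ncc 0.292
thermostat top [ 618.9 -310.5] -16.3 ncc 0.882
thermostat side [ 616.4 -312.1] -15.6 ncc 0.87
thermostat top+side [ 617.3 -310.8] -16.1 ncc 0.866
small_gasket top [ 630.2 -182.5] 0.0 ncc 0.974
small_gasket side [ 629.1 -185.1] 0.0 ncc 0.982
small_gasket top+side [ 629.6 -183.7] 0.0 ncc 0.964
```

```bash
sed -i "s/'red':R}/'red':R,'neut':G-R,'gr2':G+B-1.5*R}/" fit.py
python3 - <<'E'
from fit import *
import fit as F
ims={n:cv2.imread(f"pics/{n}0.png")[:,:,::-1] for n in ("top","side")}
for ch in ('bright','neut','gr2'):
    MODELS['element']=lambda z:[(ch,el(z)[:1]+el(z)[3:])]
    print(ch); F.fit(ims,'element',np.array([.430,-.299,np.radians(17)]),pad=4)
o=F.fit({"top":ims["top"]},'element',np.array([.430,-.299,np.radians(20)]),pad=4,verbose=False)
for cam,win in (("top",(335,195,390,250)),("side",(235,285,315,335))):
    a=ims[cam][win[1]:win[3],win[0]:win[2]]; f=render(cam,el(0),[.431,-.299,np.radians(18)],win)
    k=7; A=cv2.resize(a,None,fx=k,fy=k,interpolation=cv2.INTER_CUBIC)[:,:,::-1].copy(); m=(cv2.resize(f,None,fx=k,fy=k)>.5).astype(np.uint8)
    B=A.copy(); cv2.drawContours(B,cv2.findContours(m,1,1)[0],-1,(0,0,255),1)
    cv2.imwrite(f"pics/el_{cam}.png",B)
E
```

```text
bright
element top [ 430.6 -301.3] 18.7 ncc 0.613
element side [ 428.8 -295. ] 15.6 ncc 0.406
element top+side [ 430.1 -298.3] 18.6 ncc 0.408
neut
element top [ 429.6 -298.3] 18.2 ncc 0.844
element side [ 429.3 -301.3] 17.7 ncc 0.659
element top+side [ 429.5 -299.7] 18.3 ncc 0.733
gr2
element top [ 430.5 -299.5] 18.5 ncc 0.69
element side [ 429.4 -297. ] 17.3 ncc 0.492
element top+side [ 430.1 -298.5] 18.5 ncc 0.577
```

View pics/el_top.png

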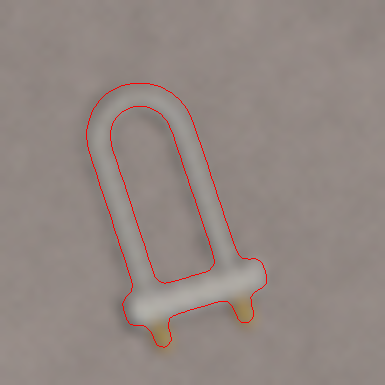

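View pics/el_side.png

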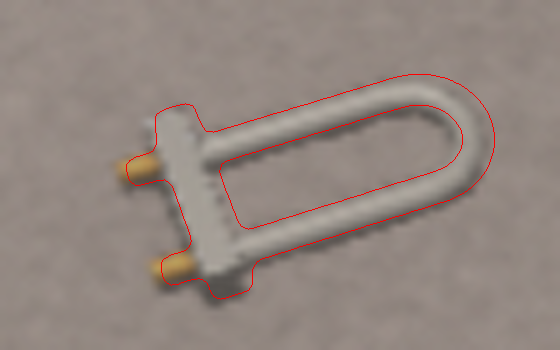

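Gaskets: the wide one is at (400,192) and the narrow one at (319,158). The overlay confirms the element pose. First reach: the wide gasket.

```bash
cat > rob.py <<'E'
from h import *
from scipy.spatial.transform import Rotation as Rn
MAT=np.array([.476,.130,np.radians(13.2)])
def w(mx,my):
    c,s=np.cos(MAT[2]),np.sin(MAT[2]); return np.array([MAT[0]+c*mx-s*my,MAT[1]+s*mx+c*my])
def ori(a):
    x=np.array([0,0,-1.]); z=np.array([np.cos(a),np.sin(a),0]); return Rn.from_matrix(np.c_[x,np.cross(z,x),z]).as_rotvec()
def best(pos,deg,near=None):
    q0=np.array(arm.current_joints()); c=[]
    for k in (0,180):
        a=np.radians(deg+k); q=kinematics.ik(list(pos),list(ori(a)))
        if q is not None: c.append((np.abs(np.array(q)-q0).max(),deg+k,np.array(q)))
    c=[k for k in c if abs(k[2][5])<2.5]
    return min(c,key=lambda t:t[0])[1:]
def go(pos,deg):
    d,q=best(pos,deg); arm.move_pose(list(pos),list(ori(np.radians(d)))); return d
def line(pos,v=.2,deg=None): arm.move_straight(list(pos),v=v,rotation=None if deg is None else list(ori(np.radians(deg))))
def st(tag=""): print(tag,'t',round(arm.current_t(),2),'w',round(arm.current_width()*85,1),'p',np.round(np.array(arm.current_eef_pos())*1000,1),'F',np.round(arm.current_wrist_force(),1),flush=True)
def snap(tag):
    o={}
    for n in ("top","side"):
        o[n]=imaging.get_image(n); cv2.imwrite(f"pics/{n}{tag}.png",o[n][:,:,::-1])
    return o
E
python3 - <<'E'
from rob import *
g=np.array([.5322,-.4255])
st(); d=go([*g,.10],13.2); st('above'); print(d,np.round(arm.current_joints(),2))
line([*g,0.0],.2); st('down')
arm.clamp(20); st('c1'); arm.release(); st('r1')
d2,q=best([*g,0.0],d+90); print(d2); line([*g,0.0],.1,d2) if False else arm.move_pose([*g,0.0],list(ori(np.radians(d2))))
st('rot'); arm.clamp(40); st('c2')
E
```

```text
t 1.1 w 84.6 p [ 266.4 -620.2  231.3] F [0.6 0.2 0.1]
above t 2.43 w 85.0 p [ 532.  -426.5  100.6] F [-0.9  0.7 -0.1]
13.2 [-0.71  0.38  1.71 -0.    1.06 -0.94]
down t 3.08 w 84.9 p [ 532.4 -426.5    0.8] F [ 0.5 -0.3  1.1]
c1 t 3.48 w 57.8 p [ 533.6 -426.9    3.1] F [-1.5 -0.1  5.6]
r1 t 3.88 w 84.7 p [ 5.322e+02 -4.254e+02 -1.000e-01] F [-0.8 -0.9 -0.2]
283.2
rot t 5.28 w 85.3 p [ 5.321e+02 -4.255e+02 -1.000e-01] F [ 0.2 -0.6  0.1]
c2 t 5.65 w 56.5 p [ 5.325e+02 -4.258e+02  4.000e-01] F [-0.4 -0.3  2.8]
```

Run:
```python
from rob import *
st(); g=[.5322,-.4255]
line([*g,.06],.15); st('lift')
o=snap('1'); im=o['side']; cv2.imwrite('pics/s1c.png',cv2.resize(im[220:420,230:430],(600,600),interpolation=cv2.INTER_CUBIC)[:,:,::-1])
```

```text
t 5.65 w 56.5 p [ 5.325e+02 -4.258e+02  4.000e-01] F [-0.4 -0.3  2.8]
lift t 6.2 w 56.6 p [ 532.1 -425.4   60.1] F [-0.3  0.3 -1.4]
```

View pics/s1c.png

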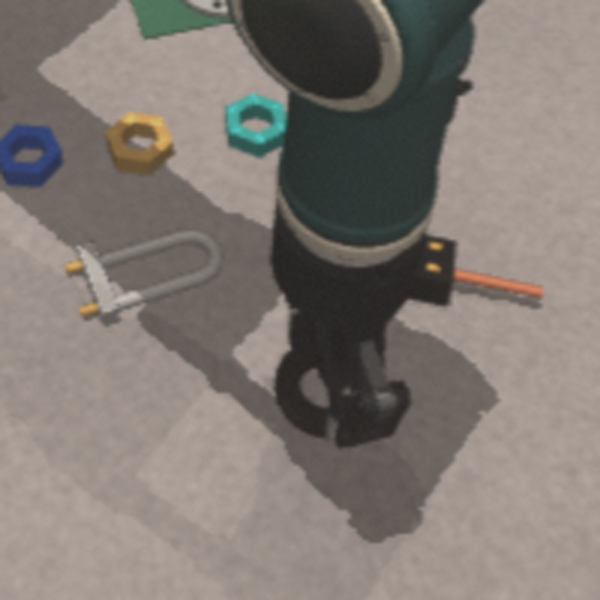

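Run:
```python
from rob import *
print(proj('side',[[.5322,-.4255,z] for z in (.0,.01,.06,.07)]))
a=cv2.imread('pics/side1.png')[315:375,310:375]; cv2.imwrite('pics/s1d.png',cv2.resize(a,(650,600),interpolation=cv2.INTER_CUBIC))
```

```text
[[335.63193967 365.95972724]
 [336.04030828 363.36109996]
 [338.19761691 349.63320575]
 [338.65370981 346.73088803]]
```

View pics/s1d.png

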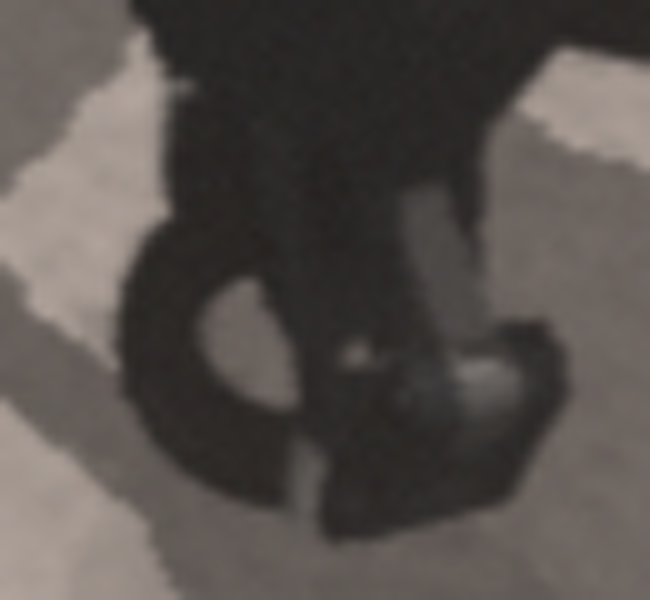

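```bash
python3 - <<'E'
from rob import *
g=[.5322,-.4255]; p=[.5059,.0038]
line([*g,.13],.25); d=go([*p,.11],103.2); st('above'); print(d)
line([*p,.025],.2); line([*p,.0108],.05); st('down')
arm.release(); st('rel'); line([*p,.12],.25)
d=go([.4247,-.1863,.13],77.5); st('away'); print(d)
snap('2')
E
cat > chk.py <<'E'
import sys
from fit import *
E
python3 - <<'E'
from fit import *
ims={n:cv2.imread(f"pics/{n}2.png")[:,:,::-1] for n in ("top","side")}
a=ims['side'][150:250,230:370]; cv2.imwrite('pics/s2c.png',cv2.resize(a,(780,557),interpolation=cv2.INTER_CUBIC)[:,:,::-1])
a=ims['top'][140:260,130:300]; cv2.imwrite('pics/t2c.png',cv2.resize(a,(780,551),interpolation=cv2.INTER_CUBIC)[:,:,::-1])
MODELS['gp']=lambda z:[('dark',[(1,circ(.03),.01,.02),('h',circ(.015),.01,.02)])]
fit(ims,'gp',np.array([.506,.004,0]),yawfree=False,pad=2)
MODELS['plg']=lambda z:[('red',[(1,circ(.05),.002,.010),(-1,circ(.03),.01,.02)])]
fit(ims,'plg',np.array([.506,.004,0]),yawfree=False,pad=1)
E
```

```text
above t 8.32 w 56.7 p [506.5   3.  110.2] F [-0.2 -0.1 -1.1]
283.2
down t 9.32 w 56.5 p [505.8   3.8  10.8] F [ 0.  -0.2 -0.4]
rel t 9.72 w 85.2 p [506.    3.8  10.9] F [-0.2 -0.5 -0. ]
away t 11.15 w 84.8 p [ 424.3 -185.6  128.9] F [ 0.2 -0.2  0.3]
257.5
gp top [507.6   5.2] 0.0 ncc 0.795
gp side [505.6   3.3] 0.0 ncc 0.846
gp top+side [506.5   4.6] 0.0 ncc 0.813
plg top [506.7   4. ] 0.0 ncc 0.892
plg side [505.4   4.2] 0.0 ncc 0.842
plg top+side [506.2   3.7] 0.0 ncc 0.865
```

View pics/s2c.png

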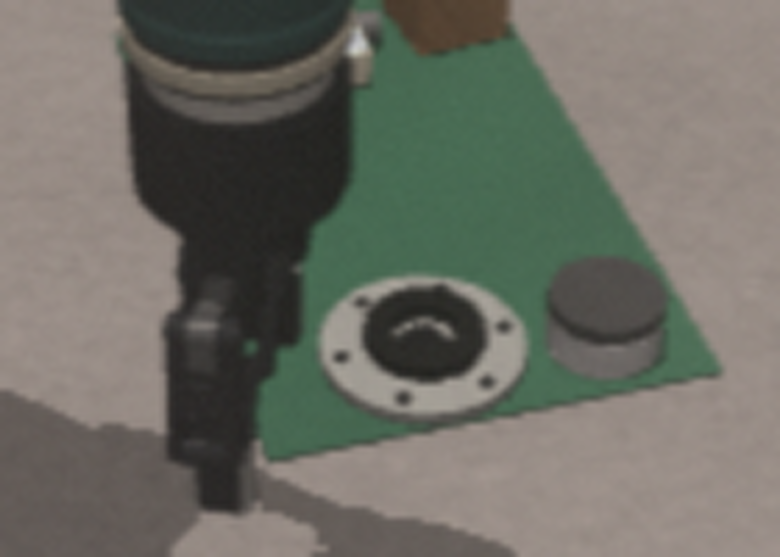

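View pics/t2c.png

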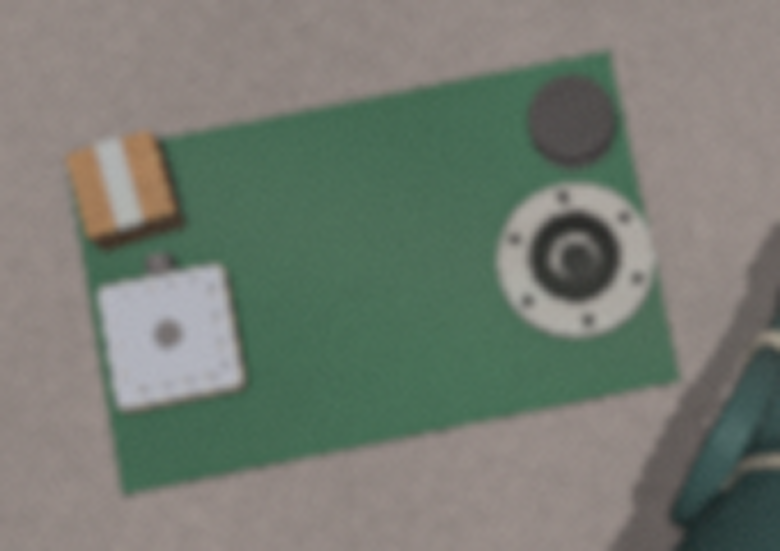

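The gasket lies flat and centred on the plate: in the top crop its centre is about (575,257) and the plate's (576,260), with parallax from height. Next, the nut.

```bash
python3 - <<'E'
from rob import *
g=[.4247,-.1863]; p=[.5059,.0038]
go([*g,.08],77.5); line([*g,.001],.2); st('down'); arm.clamp(60); st('c')
line([*g,.13],.25); st('lift'); d=go([*p,.13],77.5+25.7); st('above')
line([*p,.04],.2); line([*p,.0217],.05); st('down')
arm.release(); st('rel'); line([*p,.12],.25)
e=[.4295,-.2997]; c,s=np.cos(np.radians(18.3)),np.sin(np.radians(18.3)); q=[e[0]-.012*c,e[1]-.012*s]
d=go([*q,.13],108.3); st('away'); snap('3')
E
cat > c3.py <<'E'
from fit import *
ims={n:cv2.imread(f"pics/{n}3.png")[:,:,::-1] for n in ("top","side")}
a=ims['side'][150:250,230:370]; cv2.imwrite('pics/s3c.png',cv2.resize(a,(780,557),interpolation=cv2.INTER_CUBIC)[:,:,::-1])
a=ims['top'][170:225,225:285]; cv2.imwrite('pics/t3c.png',cv2.resize(a,(654,600),interpolation=cv2.INTER_CUBIC)[:,:,::-1])
fit(ims,'nut',np.array([.506,.004,.2]),z=.02,pad=4)
MODELS['plg']=lambda z:[('red',[(1,circ(.05),.002,.010),(-1,circ(.03),.01,.02)])]
E
python3 c3.py
```

```text
down t 12.11 w 85.2 p [ 426.  -186.8    2.3] F [-0.1  0.2 -0.3]
c t 12.57 w 44.4 p [ 426.2 -187.     2.8] F [-1.1  0.7  6.4]
lift t 13.23 w 44.4 p [ 424.  -186.   129.2] F [-0.2  0.  -2.1]
above t 14.07 w 44.2 p [504.6   3.3 128.4] F [ 0.2 -0.2 -1.2]
down t 15.19 w 44.1 p [506.8   3.7  22.8] F [-1.9 -0.2  6.6]
rel t 15.68 w 84.8 p [505.8   3.8  21.5] F [-0.  -0.3  0.8]
away t 17.43 w 84.9 p [ 418.  -302.5  129.1] F [ 0.9 -0.7  0. ]
nut top [506.7   4.4] 13.2 ncc 0.983
nut side [504.2   4.3] 12.7 ncc 0.875
nut top+side [505.9   4.4] 13.8 ncc 0.919
```

View pics/s3c.png

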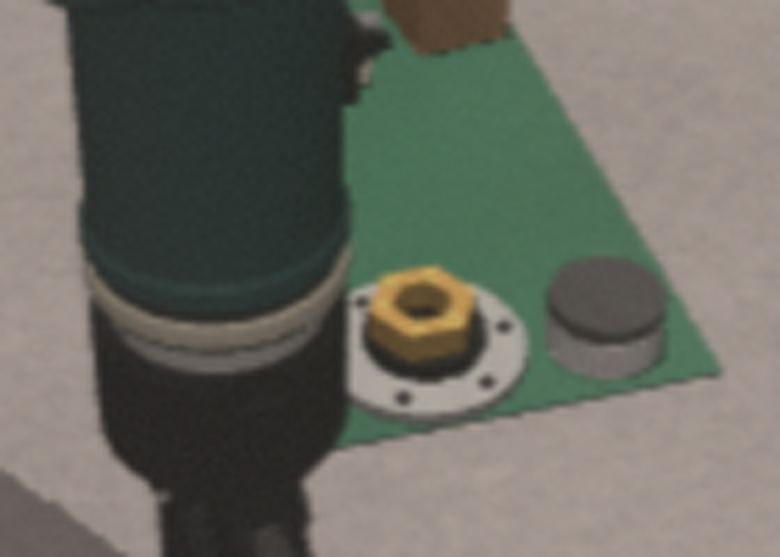

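View pics/t3c.png

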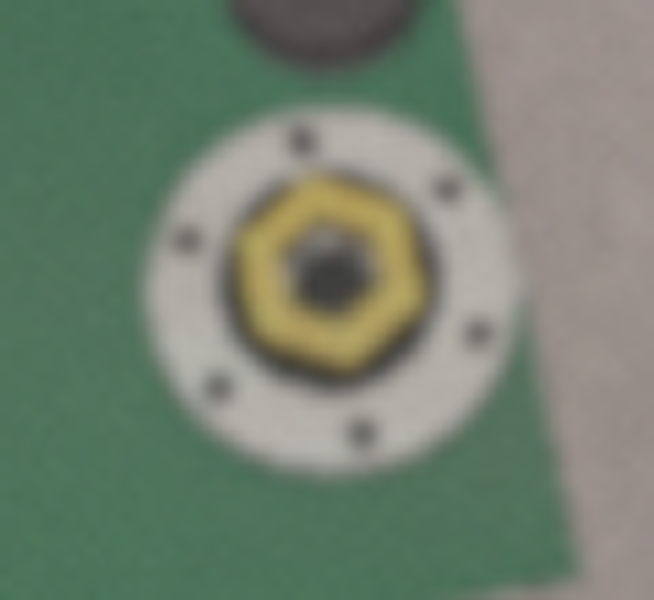

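Nut is flat and concentric on the gasket (top crop: nut centre about (330,275), hole and gasket concentric). Next, the element.

```bash
python3 - <<'E'
from rob import *
e=[.4295,-.2997]; c,s=np.cos(np.radians(18.3)),np.sin(np.radians(18.3)); g=[e[0]-.012*c,e[1]-.012*s]
p=w(-.012,0)
go([*g,.06],108.3); line([*g,.0015],.15); arm.hold(.3); st('down'); arm.clamp(60); arm.hold(.2); st('c')
line([*g,.13],.2); st('lift'); d=go([*p,.13],103.2); st('above');print(d)
line([*p,.02],.2); line([*p,.0042],.05); arm.hold(.2); st('down')
arm.release(); st('rel'); line([*p,.13],.25)
t=[.6173,-.3112]
d=go([*t,.13],74); st('away'); snap('4')
E
cat > c4.py <<'E'
from fit import *
from rob import w
ims={n:cv2.imread(f"pics/{n}4.png")[:,:,::-1] for n in ("top","side")}
a=ims['side'][140:250,240:380]; cv2.imwrite('pics/s4c.png',cv2.resize(a,(760,597),interpolation=cv2.INTER_CUBIC)[:,:,::-1])
a=ims['top'][140:260,130:300]; cv2.imwrite('pics/t4c.png',cv2.resize(a,(780,551),interpolation=cv2.INTER_CUBIC)[:,:,::-1])
fit(ims,'elementm',np.array([.476,.130,np.radians(13.2)]),z=.002,pad=3)
fit(ims,'thermostat',np.array([.6173,-.3110,np.radians(-16)]))
fit(ims,'nut',np.array([.506,.004,.2]),z=.02,pad=4)
E
python3 c4.py
```

```text
down t 18.76 w 85.1 p [ 418.9 -304.1    2.6] F [ 0.4  1.1 -0.3]
c t 19.44 w 42.9 p [ 418.2 -303.5    2.2] F [-0.8  2.2  6.3]
lift t 20.23 w 42.4 p [ 417.2 -302.7  128.6] F [ 0.3  1.  -1.8]
above t 21.82 w 42.9 p [464.4 126.6 129.7] F [-0.3  0.1 -1.6]
283.2
down t 23.19 w 42.7 p [464.6 127.4   4.4] F [ 1.  -0.3 -2.7]
rel t 23.69 w 85.0 p [464.3 127.3   4.2] F [-0.6  0.  -1. ]
away t 26.04 w 85.0 p [ 617.4 -309.7  129.9] F [-0.4  0.4 -0.7]
elementm top [476.4 131.2] 13.1 ncc 0.974
elementm side [474.7 131.8] 11.3 ncc 0.9
elementm top+side [475.8 131.3] 12.6 ncc 0.929
thermostat top [ 644.4 -259.8] -1.1 ncc 0.424
thermostat side [ 616.9 -312.3] -16.0 ncc 0.799
thermostat top+side [ 617.7 -312.2] -16.5 ncc 0.442
nut top [506.7   4.5] 12.7 ncc 0.983
nut side [504.3   4.2] 12.5 ncc 0.87
nut top+side [505.9   4.4] 13.9 ncc 0.917
```

View pics/s4c.png

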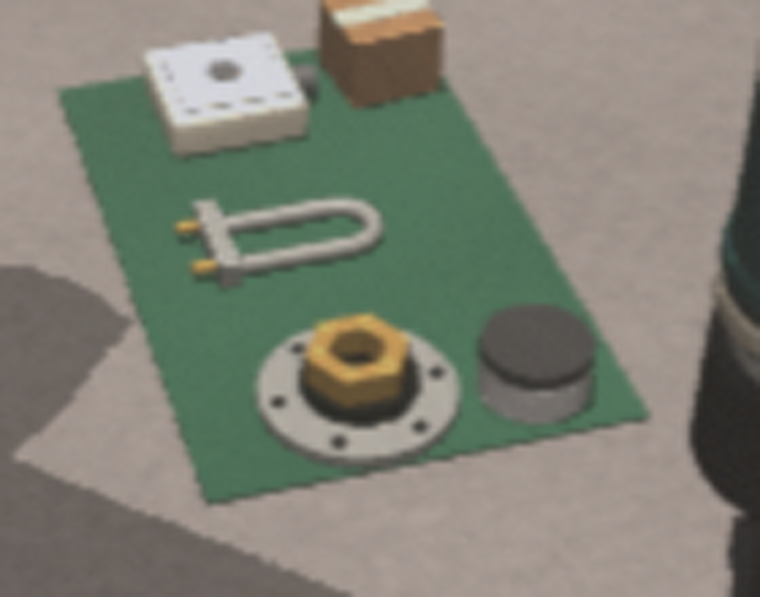

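View pics/t4c.png

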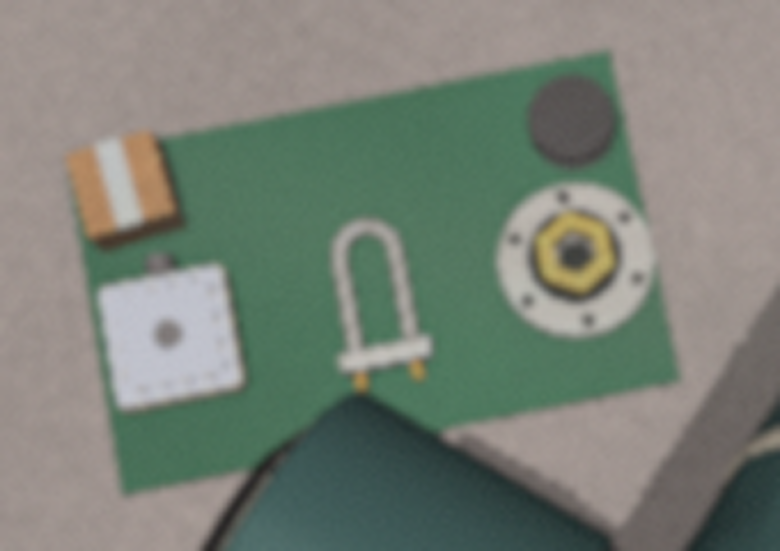

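Element lies midway (centre about (378,298), computed mid about (377,297) in the top crop) with its loop to the rear. Next, the thermostat.

Run:
```python
from rob import *
g=[.6172,-.3112]; p=w(.108,.0005); print(p)
go([*g,.08],74); line([*g,.006],.15); arm.hold(.3); st('down'); arm.clamp(50); arm.hold(.2); st('c')
line([*g,.13],.2); st('lift')
for k in (0,180): q=kinematics.ik([*p,.13],list(ori(np.radians(13.2+k)))); print(k,None if q is None else np.round(q,2))
print('now',np.round(arm.current_joints(),2)); snap('5')
```

```text
[0.58103235 0.15514868]
down t 27.4 w 85.0 p [ 618.  -311.6    7.3] F [ 1.1 -0.7 -0.4]
c t 28.12 w 35.2 p [ 617.5 -311.3    6.2] F [0.5 0.5 1.7]
lift t 28.88 w 35.0 p [ 616.1 -310.6  128.4] F [-0.3  0.1 -1.9]
0 [ 0.22  0.21  1.87 -0.    1.07 -0.01]
180 None
now [-0.5   0.37  1.66  0.    1.11  1.35]
```

The wrist took the half-turned grasp (254°), which cannot reach the target orientation. I'll set the thermostat back down and regrip at 74°.

Run:
```python
from rob import *
g=[.6172,-.3112]; p=w(.108,.0005)
line([*g,.03],.2); line([*g,.0067],.05); arm.hold(.2); arm.release(); line([*g,.09],.25); st('set back')
D=lambda a:list(ori(np.radians(a)))
arm.move_pose([*g,.09],D(74)); st('turned'); print(np.round(arm.current_joints(),2))
line([*g,.006],.15); arm.hold(.3); arm.clamp(50); arm.hold(.2); st('c')
line([*g,.13],.2); st('lift')
arm.move_pose([*p,.13],D(13.2)); arm.hold(.2); st('above'); o=snap('6')
a=o['side'][60:260,230:430]; cv2.imwrite('pics/s6c.png',cv2.resize(a,(600,600),interpolation=cv2.INTER_CUBIC)[:,:,::-1])
```

```text
set back t 31.48 w 85.1 p [ 618.2 -311.7   92. ] F [ 0.5  0.4 -0.9]
turned t 34.13 w 84.7 p [ 617.1 -311.1   89.7] F [-0.3 -0.8  0.2]
[-0.5   0.4   1.69 -0.    1.05 -1.79]
c t 35.86 w 34.9 p [ 617.5 -311.3    6.2] F [0.6 0.3 1.9]
lift t 36.62 w 34.7 p [ 616.1 -310.6  128.4] F [-0.5 -0.3 -2.3]
above t 38.53 w 34.8 p [581.4 154.4 129.9] F [-0.4 -0.9 -1.6]
```

View pics/s6c.png

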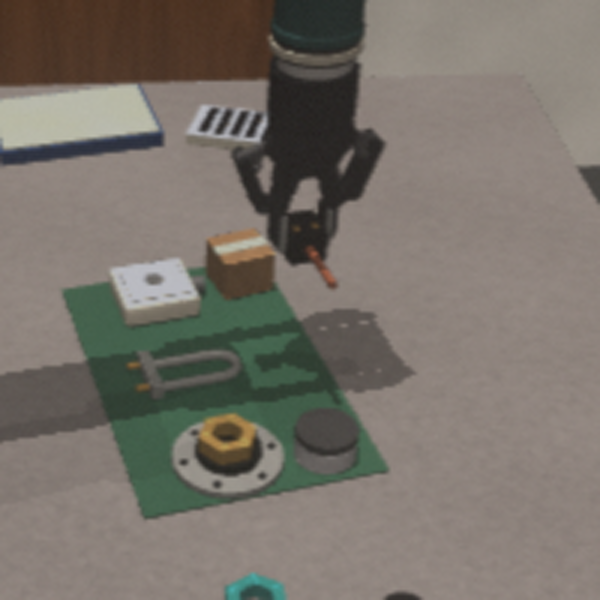

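The thermostat is held level over its spot, tube pointing toward the plate's side. Lowering.

```bash
python3 - <<'E'
from rob import *
p=w(.108,.0005)
line([*p,.03],.2); line([*p,.0087],.05); arm.hold(.2); st('down'); arm.release(); st('rel'); line([*p,.13],.2); st('up')
arm.movej([-1.202,0.264,1.604,0,1.274,-0.037]); st('home'); snap('7')
E
cat > c7.py <<'E'
from fit import *
from rob import w
ims={n:cv2.imread(f"pics/{n}7.png")[:,:,::-1] for n in ("top","side")}
a=ims['side'][130:250,240:400]; cv2.imwrite('pics/s7c.png',cv2.resize(a,(780,585),interpolation=cv2.INTER_CUBIC)[:,:,::-1])
a=ims['top'][140:260,130:300]; cv2.imwrite('pics/t7c.png',cv2.resize(a,(780,551),interpolation=cv2.INTER_CUBIC)[:,:,::-1])
P=fit(ims,'elementm',np.array([.476,.130,np.radians(13.2)]),z=.002,pad=3)
Q=fit(ims,'thermostat',np.array([*w(.108,0),np.radians(-76.8)]),z=.002,pad=4)
N=fit(ims,'nut',np.array([.506,.004,.2]),z=.02,pad=4)
for k in P:
    p,q=P[k],Q[k]; d=q[:2]-p[:2]; c,s=np.cos(p[2]),np.sin(p[2]); print(k,'thermo in element frame',np.round([c*d[0]+s*d[1],-s*d[0]+c*d[1]],4))
fit(ims,'small_gasket',np.array([.6296,-.1837,0]),yawfree=False)
E
python3 c7.py
```

```text
down t 40.06 w 35.0 p [580.9 155.1   8.6] F [ 0.2  0.4 -1.2]
rel t 40.61 w 85.0 p [581.1 155.2   8.8] F [ 0.9 -0.2 -0.3]
up t 41.37 w 84.8 p [580.2 155.  129.1] F [-0.4  0.1 -0. ]
home t 44.33 w 85.2 p [ 267.3 -619.5  231.1] F [ 0.2  0.3 -0. ]
elementm top [476.5 131. ] 12.9 ncc 0.98
elementm side [474.6 131.9] 11.5 ncc 0.899
elementm top+side [475.7 131.1] 12.7 ncc 0.932
thermostat top [579.3 154.4] -75.6 ncc 0.761
thermostat side [578.2 155.5] -76.4 ncc 0.747
thermostat top+side [578.7 154.8] -75.9 ncc 0.749
nut top [506.7   4.5] 14.9 ncc 0.983
nut side [504.3   4.2] 12.5 ncc 0.867
nut top+side [505.9   4.4] 13.9 ncc 0.916
top thermo in element frame [ 1.054e-01 -1.000e-04]
side thermo in element frame [0.1062 0.0024]
top+side thermo in element frame [0.1056 0.0004]
small_gasket top [ 630.1 -182.5] 0.0 ncc 0.975
small_gasket side [ 629.1 -185.1] 0.0 ncc 0.983
small_gasket top+side [ 629.6 -183.7] 0.0 ncc 0.965
```

View pics/s7c.png

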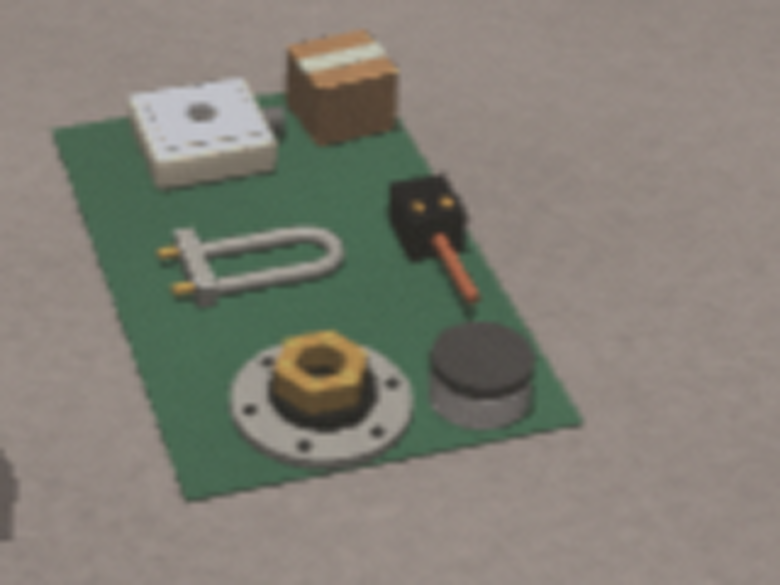

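View pics/t7c.png

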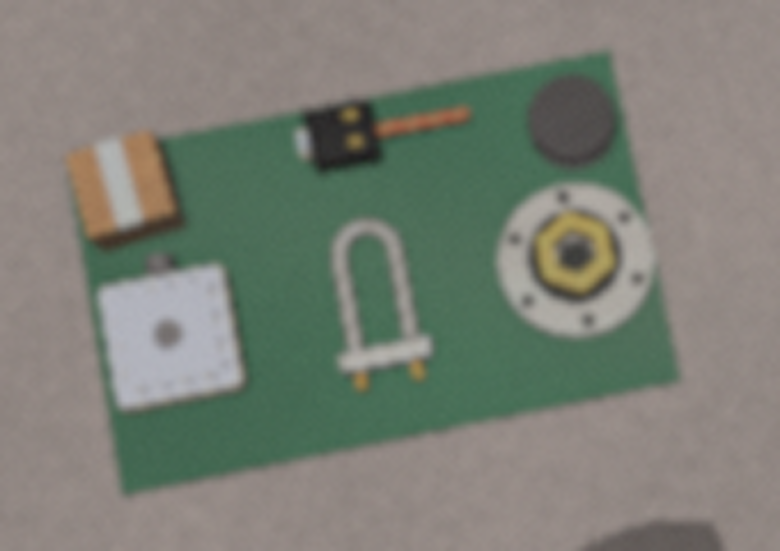

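```bash
python3 -c "
from bench import arm
arm.finish_job(); print(arm.current_t())"
```

```text
the job is handed in; nothing more can be done
the job is handed in; nothing more can be done
```

The kit is laid out as asked, and I handed the job in at about 44 s on the robot's clock, with the arm back at its start pose and touching nothing.

**What I did:** I placed the wide gasket on the flange plate, then the brass nut on the gasket. The element went midway between plate and cover with its loop to the rear, and the thermostat behind it with its tube toward the plate's side. My first grip on the thermostat was turned half round and couldn't reach the final orientation, so I set it back down and regripped it.

**Last checks from the pictures:**

| Item | Result |
|---|---|
| Gasket and nut | flat, each centred on the plate within about 1 mm |
| Element | about 1 mm from the midpoint, within 1° of square to the row |
| Thermostat head | in line with the element's middle, within 1 mm with both cameras combined |
| Thermostat tube | about 1° off parallel to the row |
| Thermostat clearance behind the loop | about 33 mm by picture fit, 35 mm by where the gripper released it |
| Narrow gasket | same measured position before and after |
| Tin and carton | look unmoved in the pictures; not measured |

**Where checks disagreed:**
- **Cameras:** the two cameras disagreed by 1–2.5 mm throughout.
- **Clearance:** the 33 mm thermostat reading may be low because of the dark shadow beside the head.
- **Offset and angle:** the side camera alone put the thermostat head 2.4 mm off the element's middle and the element about 1.7° off square.

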